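# Clamp a printing stamp to the vise's spring-gauge mark

## Task

In the batik studio, stand the rectangular printing stamp flat on the bed of the small vise, its two long sides facing the jaws, and let go of it. Then turn the orange knob clockwise until the vise's sprung jaw grips the stamp and the gauge needle points at the green mark, never letting the needle run into the red zone. Leave the stamp clamped like that and the other things on the bench where they are.

Things in the scene. Friction and masses are not known exactly. Their poses are not given: they have to be found in the camera images.
- stamp: Loose rectangular printing stamp, 0.25 to 0.5 kg: base 80 mm (x) by 60 mm (y), 25 mm high, brown wood over copper, with a pale wooden handle bar on a short neck: 70 mm long (along x), 22 mm thick (along y), from 45 to 77 mm above the underside. Origin: centre of the underside; z up. A half turn about z makes no difference.
- vise: Blue and grey spring-gauge vise, fixed to the bench. Origin on the bench under the bed plate, z up; bed 100 mm (x) by 300 mm (y from -125 to +175 mm), top 10 mm above the bench. It clamps along y: fixed back jaw at the -y end, sprung jaw facing it, then the blue carriage with the white gauge dial on top, then the knob on its gearbox (66 mm high) at the +y end.
- bay (a point): Middle of the place for the stamp: on the bed's top, at y = -52 mm of the vise; axes as the vise's. Both jaws are 80 mm wide, tops 39 mm above the bench. Back jaw: locked by somebody with its face from 43 to 35 mm on the -y side of this point. Sprung jaw (dark steel): face 39 mm on the +y side at knob 0. A stamp centred here, its y along the vise's y, has at least 4 mm free on each side.
- knob_grip (a point): Grip point of the orange bar knob: on its vertical axis (at x = 0, y = +147 mm of the vise), 100 mm above the bench. The bar is 52 mm long (along this frame's x), 14 mm thick (along y), and reaches from 84 to 114 mm above the bench, on a thin shaft; frame turns with the knob. A white dot marks one end.
- knob (a joint): Angle of the knob in rad, 0 to 5.6, starts between 0 and 0.5; grows clockwise seen from above. Each rad drives carriage and sprung jaw 8 mm towards the back jaw (-y of the vise). About 0.2 N m of friction; it stays where it is left, even under spring load. It needs about 2 to 4.3 rad in all, so several grasps.
- needle (a joint): Gauge needle in rad, 0 = slack, growing clockwise from above: 0.1 rad per mm that the sprung jaw is pushed back into its carriage (1.1 N per mm). Near 0 until the jaw meets the stamp, up to about 0.4 while it pushes the stamp over to the back jaw, then 0.8 rad more per rad of knob. The red zone begins at 1.4 rad.
- marker (a joint): Angle of the green mark on the dial, on the same scale as the needle (the needle points at the mark when the two are equal); preset between 0.7 and 1.1 rad, not to be changed.
- needle_tip (a point): Tip of the black gauge needle, 30 mm from the dial's centre, 51 mm above the bench.
- mark (a point): Middle of the green mark (10 mm wide along the rim) on the white dial, 30 mm from the dial's centre; the needle tip lies here when the setting is right. The dial is 68 mm across, its face 50 mm above the bench, and travels with the carriage.
- round_stamp: Bystander: round stamp 72 mm across with a dark wooden handle, 77 mm high; origin centre of its underside.
- dye_pot: Bystander: blue ceramic pot, 68 mm across, 60 mm high; origin centre of its underside.
- wax_pen: Bystander: wax pen lying on the bench, 185 mm long with wooden handle and copper bowl; origin under its bowl end.
Mind the look-alikes: they are no part of the job. What is shaped like the stamp but pink or purple is not meant.

How it is judged:
On the way, in this order (a step that is already met when the one before it is completed fails the run):
1. the stamp stands flat on the vise's bed between the still slack jaws, let go (horizontal distance between stamp and bay below 0.025 m and z of stamp in the frame of bay below 0.003 m and angle between stamp's own z axis and vertical below 0.06 rad and angle between the x axis of stamp and the x axis of vise, either way round below 0.3 rad and contact force between stamp and the fingers below 0.1 N and value of joint needle below 0.4 rad), for 0.2 s.
2. the needle points at the green mark with the stamp gripped (distance between needle_tip and mark below 0.005 m and horizontal distance between stamp and bay below 0.027 m), for 0.2 s.
At the end, for the whole second after the job is handed in: The needle tip is within 5 mm of the middle of the green mark; the stamp stands at rest, flat on the bed (underside within 3 mm of it, tilt under 0.06 rad), square to the jaws within 0.06 rad, pressed to the back jaw, its centre within 27 mm of the bay point (all of step 2 and y of stamp in the frame of bay below -0.002 m and z of stamp in the frame of bay below 0.003 m and angle between stamp's own z axis and vertical below 0.06 rad and angle between the x axis of stamp and the x axis of vise, either way round below 0.06 rad and linear speed of stamp below 0.01 m/s); the robot touches nothing.
It fails at once if the needle runs into the red zone (over 1.4 rad) (value of joint needle above 1.4 rad).
It fails at once if the round stamp is disturbed (over 30 mm) (distance of round_stamp from where it was at the start of the episode above 0.03 m).
It fails at once if the dye pot is disturbed (over 30 mm) (distance of dye_pot from where it was at the start of the episode above 0.03 m).
It fails at once if the wax pen is disturbed (over 30 mm) (distance of wax_pen from where it was at the start of the episode above 0.03 m).
It also fails if it takes over 72 s, if anything falls off the work surface, if the arm or the gripper's body presses on something with over 40 N, if the wrist force passes 120 N, or if a joint passes its speed limit or range.

## Robot

A 6-joint arm with a two-finger parallel gripper is mounted at the origin on the work surface. World frame = base frame: x ahead of the robot, y to its left, z up, the work surface at z = 0. Lengths are in m, angles in rad, forces in N, time in s.
With the tool pointing down it reaches from about 0.2 to 0.875 m from the base axis. Payload 3.4 kg.
Tool frame: the origin (TCP) lies between the finger pads; the fingertips stand 25 mm ahead of it and the grasp point (between the pads) lies 6 mm ahead of it (r.nose_length is the z of the fingertips in the tool frame, in m); z points along the fingers, x is the direction in which the jaws open and shut, and the axes are right-handed (so a half turn about z gives the same grasp; the last joint's range is limited). The gripper opens to 94 mm and grips with 3 to 60 N. Pads are 16 mm wide; open, the fingers measure 119 mm over their backs; the gripper's body (75 mm by 177 mm) begins 78 mm behind the grasp point.
Start: joints at [1.112, 0.276, 1.505, -0, 1.361, -0.121], TCP at [0.191, 0.543, 0.199] pointing down, gripper open.
Joint ranges: [-2.89, 2.89], [-0.75, 2.08], [0.22, 2.7], [-1.18, 4.32], [0.11, 2.71], [-2.7, 2.7]. Speed limits (rad/s): [2.57, 2.57, 3.14, 3.14, 3.14, 3.14].

## Interface

Orientations are given as a unit quaternion [w, x, y, z].
In Python, from plant import r, gripper_to, inverse_kinematics, vision, models, telemetry gives the robot as it stands. Calls block until the motion is done:
- r.move_to(position, orientation): joint-space move of the TCP to a pose.
- r.move_l(position, rot=None, vel=0.15, guard=None): straight line of the TCP; rot=None keeps the orientation; vel is the mean speed in m/s. With guard (N) it stops when the force on the tool has changed by that much, and returns True; else False.
- r.movej(angles): joint-space move.
- gripper_to(opening, f_grip=None): finger opening in m; f_grip is the grip in N (None keeps the last); returns when the fingers have stopped.
- r.hold(seconds).
- inverse_kinematics(position, orientation): joint angles nearest the present ones, or None.
- vision.snapshot(name): name is "scene" or "top" or "wrist"; returns the picture (420x560x3 uint8, red, green, blue); there is no depth.
- vision.get_calibration(name): a dict with "fx", "fy", "cx", "cy" (pixels), "position" and "orientation" of the camera in the world. Camera axes: x right, y down, z forward; pixel columns grow to the right and rows downward; lengths in m; the calibration is good to about 2 mm. The wrist camera is an equidistant fisheye: a pixel r from the principal point sees the ray r / f radians off the axis. A picture is of the moment at which its call begins: read the wrist's pose just before it. get_calibration takes no time and is no camera call; for the wrist camera it gives the pose at the moment of the call.
A pose or a line that the arm cannot do raises r.PlanningError and nothing moves.
- r.sign_off(): hands the job in, once; it reports no verdict.
Trained networks look in the newest picture that a camera, given by its name, has taken for a name from the list of things; names that differ only in an ending like _2 or _b are one class to them, and where a whole thing is asked for, a point or a joint stands for the part that bears it (a point fixed in the world has none). Each returns a list of dicts, best first, with "score" (0 to 1); they miss things now and then, are a little off and sometimes report something else, mostly with a low value. They report only what shows in the picture. A call takes as long as a camera call. They do not tell look-alikes from the thing itself.
- models.boxes_of(thing, camera): "at" ([x, y, z] in m, in world coordinates, good to about 4 mm: the middle of the surface that is visible of it).
- models.regions_of(thing, camera): "pixels" (420x560 bool, what is visible of it).
- models.mark_of(thing, camera): "at" ([x, y, z] in m, in world coordinates, good to about 4 mm: a listed point, or the origin of a listed thing).
Readings, each from a call of its own:
- telemetry.current_t(): time.
- telemetry.current_joints(): joint angles.
- telemetry.current_dq(): joint speeds.
- telemetry.current_joint_efforts(): joint torques, N m.
- telemetry.current_ee_pos(): TCP position.
- telemetry.current_tool_rot(): TCP orientation.
- telemetry.current_wrist_force(): force on the tool from outside, world axes, zero at the start.
- telemetry.current_torque(): the same for the moment, N m.
- telemetry.current_opening(): finger opening in m.
Only numpy, scipy, OpenCV 4.12 (cv2) and the standard library are available. Lean on these libraries where they do the work, as an engineer would, in place of code of your own. Each camera call takes 0.05 s, during which the arm holds its last target. There are 200 camera calls.

## Working session

There is one attempt and no reset: what is moved stays moved. The work goes in short steps, each a Python script; the robot and the scene stay as the last script left them, time stands still between calls to the robot, and variables do not carry over. Pictures are saved under pics/ and viewed, about 8 in all and at most 12, crops included, and the job is handed in when it is done.

```bash
mkdir -p pics; ls; python3 - <<'E'
from plant import r, vision, models, telemetry
import cv2, numpy as np
a=vision.snapshot("top"); b=vision.snapshot("scene")
cv2.imwrite("pics/top.png",cv2.resize(a[:,:,::-1],(800,600))); cv2.imwrite("pics/scene.png",cv2.resize(b[:,:,::-1],(800,600)))
for c in("top","scene"):
    print(c,{k:np.round(v,3).tolist() for k,v in vision.get_calibration(c).items()})
    for t in("stamp","vise","bay","knob_grip","needle_tip","mark","round_stamp","dye_pot","wax_pen"):
        print(t,[(np.round(d["at"],3).tolist(),round(d["score"],2)) for d in models.mark_of(t,c)[:4]])
print(telemetry.current_t(), telemetry.current_tool_rot())
E
```

```text
pics
top {'fx': 390.025, 'fy': 390.025, 'cx': 283.047, 'cy': 213.151, 'position': [0.531, -0.024, 1.2], 'orientation': [0.023, -0.701, 0.711, -0.042]}
stamp [([0.458, -0.191, 0.002], 0.9), ([0.478, -0.319, -0.003], 0.81)]
vise [([0.5, 0.028, -0.0], 0.72), ([0.497, -0.023, 0.011], 0.16)]
bay [([0.497, -0.023, 0.008], 0.81)]
knob_grip [([0.493, 0.17, 0.099], 0.57), ([0.472, -0.32, -0.001], 0.44)]
needle_tip []
mark [([0.778, 0.125, -0.002], 0.74), ([0.529, 0.071, 0.053], 0.47)]
round_stamp []
dye_pot [([0.747, -0.093, 0.002], 0.64)]
wax_pen [([0.776, 0.124, -0.003], 0.81)]
scene {'fx': 531.693, 'fy': 531.693, 'cx': 281.072, 'cy': 209.156, 'position': [1.296, -0.575, 0.925], 'orientation': [-0.347, 0.821, 0.422, -0.167]}
stamp [([0.475, -0.448, -0.004], 0.94), ([0.452, -0.19, -0.002], 0.69), ([0.481, -0.321, -0.004], 0.57)]
vise [([0.502, 0.027, -0.002], 0.82)]
bay [([0.495, -0.022, 0.009], 0.84)]
knob_grip [([0.494, 0.179, 0.1], 0.7)]
needle_tip []
mark [([0.525, 0.072, 0.049], 0.56), ([0.48, -0.318, -0.002], 0.52)]
round_stamp [([0.48, 0.347, -0.002], 0.9)]
dye_pot [([0.747, -0.088, -0.003], 0.6)]
wax_pen [([0.776, 0.124, 0.002], 0.7)]
1.0 [-3.78061823e-05  8.15915367e-01  5.78171351e-01  4.66091162e-05]
```

View pics/top.png

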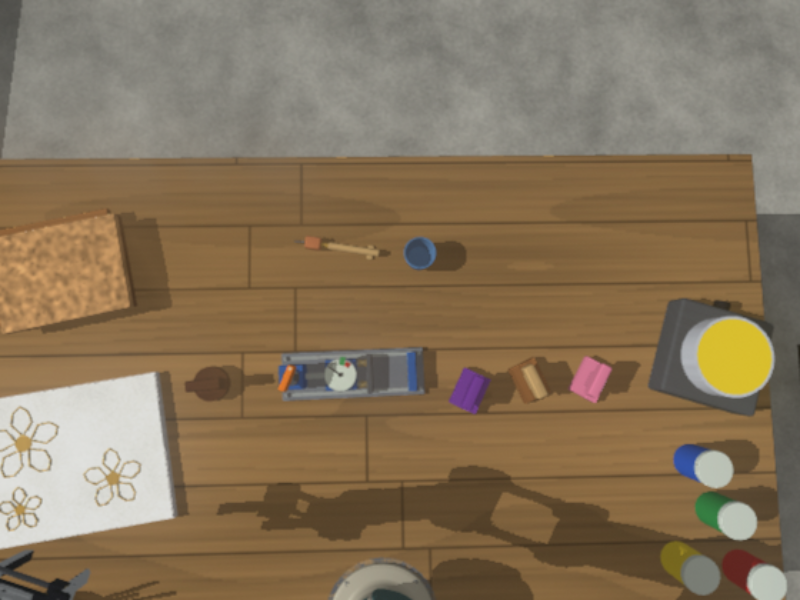

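View pics/scene.png

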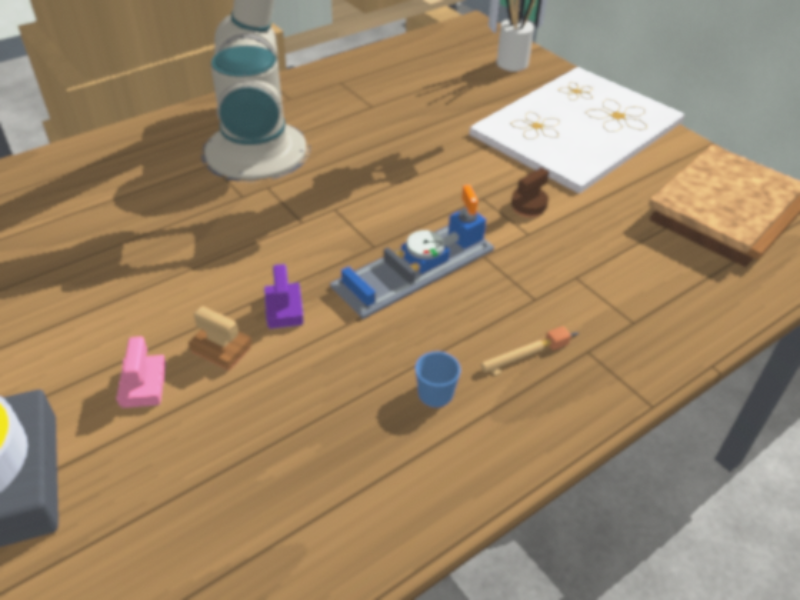

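Candidates in the top picture (800×600): purple (468,390), brown with pale handle (530,380) and pink (590,380). Only the brown one, at about (0.478,-0.319), matches the description. I'll go above it and confirm with an enlarged wrist crop.

```bash
cat > h.py <<'E'
from plant import r, gripper_to, inverse_kinematics, vision, models, telemetry
import numpy as np, cv2
from scipy.spatial.transform import Rotation as R
def quat(a):  # tool down, tool x at yaw a
    q=(R.from_euler('z',a)*R.from_euler('x',np.pi)).as_quat(); return [q[3],*q[:3]]
def yaw(): 
    w,x,y,z=telemetry.current_tool_rot(); v=R.from_quat([x,y,z,w]).apply([1,0,0]); return np.arctan2(v[1],v[0])
def pix2plane(uv,h,c,cal):
    uv=np.atleast_2d(uv).astype(float); d=(uv-[cal["cx"],cal["cy"]])/[cal["fx"],cal["fy"]]
    if c=="wrist":
        t=np.linalg.norm(d,axis=1,keepdims=True)+1e-9; ray=np.hstack([d/t*np.sin(t),np.cos(t)])
    else: ray=np.hstack([d,np.ones((len(d),1))])
    w,x,y,z=cal["orientation"]; ray=R.from_quat([x,y,z,w]).apply(ray); p=np.array(cal["position"])
    return p+ray*((h-p[2])/ray[:,2])[:,None]
def shot(name,f,crop=None,view=True):
    cal=vision.get_calibration(name); im=vision.snapshot(name)
    if view:
        c=im if crop is None else im[crop[0]:crop[1],crop[2]:crop[3]]
        s=min(800/c.shape[1],600/c.shape[0]); cv2.imwrite(f"pics/{f}.png",cv2.resize(c[:,:,::-1],None,fx=s,fy=s,interpolation=cv2.INTER_CUBIC))
    return im,cal
def mk(t,c): return [(np.round(d["at"],4).tolist(),round(d["score"],2)) for d in models.mark_of(t,c)[:4]]
E
python3 - <<'E'
from h import *
for a in (2.1,2.1-np.pi):
    print(a,inverse_kinematics([0.478,-0.319,0.28],quat(a)))
q=[inverse_kinematics([0.478,-0.319,0.28],quat(a)) for a in (2.1,2.1-np.pi)]
q=min([x for x in q if x is not None],key=lambda x:abs(x[5]))
r.movej(q); gripper_to(0.06)
im,cal=shot("wrist","w1")
print(yaw(),{k:np.round(v,3).tolist() for k,v in cal.items()},mk("stamp","wrist"))
for d in models.regions_of("stamp","wrist")[:4]:
    m=d["pixels"]; ys,xs=np.nonzero(m); hsv=cv2.cvtColor(im,cv2.COLOR_RGB2HSV)
    print(d["score"],m.sum(),xs.mean(),ys.mean(),np.median(im[m],axis=0))
print(telemetry.current_t())
E
```

```text
2.1 None
-1.041592653589793 [-7.09545788e-01  2.42186773e-01  1.35380078e+00 -4.44089210e-16
  1.54560510e+00  3.32046865e-01]
-1.0416407242122347 {'fx': 325.192, 'fy': 325.192, 'cx': 273.269, 'cy': 207.354, 'position': [0.537, -0.285, 0.467], 'orientation': [0.104, 0.861, -0.494, -0.059]} [([0.4728, -0.4482, -0.0018], 0.94), ([0.4753, -0.3167, 0.0004], 0.84), ([0.459, -0.1924, 0.0006], 0.78), ([0.5265, 0.0758, 0.0508], 0.67)]
0.92 2030 352.0408866995074 221.48128078817734 [217. 152. 175.]
0.62 2663 272.5613969207661 180.57078482914008 [162. 124.  87.]
0.6 2507 186.22975668129237 147.65257279617072 [132.  81. 159.]
5.0417
```

View pics/w1.png

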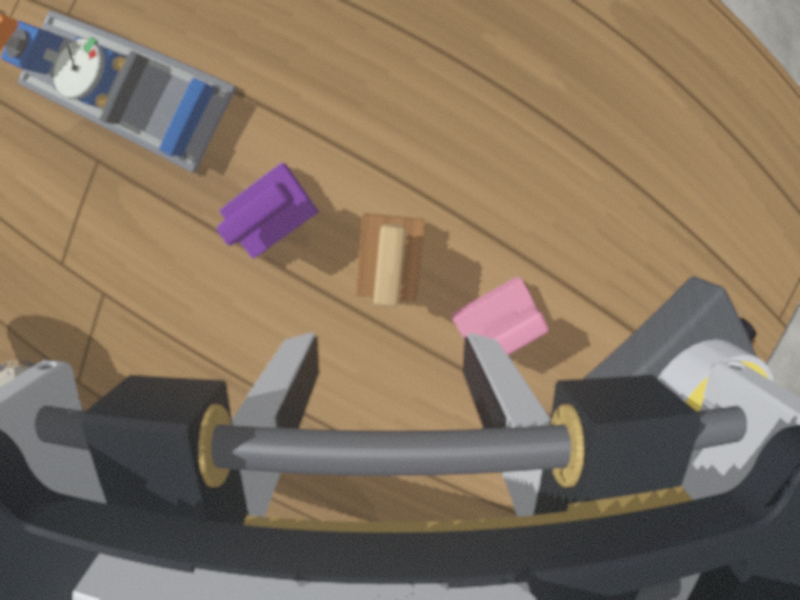

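The wrist picture shows the purple look-alike at (267,212), the brown stamp with the pale handle at (390,258) and the pink one at (500,317). Next I'll measure the handle's yaw and centre and make an enlarged crop. I'll measure the vise in the same step.

```bash
python3 - <<'E'
from h import *
im,cal=shot("wrist","w1c",(130,240,220,330))
m=[d["pixels"] for d in models.regions_of("stamp","wrist") if abs(np.nonzero(d["pixels"])[1].mean()-272)<15][0]
hsv=cv2.cvtColor(im,cv2.COLOR_RGB2HSV)
h=m&(hsv[...,2]>175)
n,l,s,c=cv2.connectedComponentsWithStats(h.astype(np.uint8)); k=1+np.argmax(s[1:,4]); ys,xs=np.nonzero(l==k)
P=pix2plane(np.c_[xs,ys],0.077,"wrist",cal)[:,:2]
print("handle px",len(xs),xs.min(),xs.max(),ys.min(),ys.max(),cv2.minAreaRect((P*1000).astype(np.float32)))
d=np.linalg.svd(P-P.mean(0),full_matrices=False)[2][0]; print("mean",P.mean(0),"yaw",np.arctan2(d[1],d[0]))
ys,xs=np.nonzero(m&~h); Q=pix2plane(np.c_[xs,ys],0.025,"wrist",cal)[:,:2]
ys,xs=np.nonzero(m);Q=pix2plane(np.c_[xs,ys],0.025,"wrist",cal)[:,:2]; print("all@25mm",cv2.minAreaRect((Q*1000).astype(np.float32)))
E
```

```text
handle px 865 261 281 158 213 ((476.56585693359375, -317.2556457519531), (68.4937744140625, 19.506256103515625), 24.622880935668945)
mean [ 0.47717561 -0.31703473] yaw -2.7088151790667956
all@25mm ((473.4104919433594, -322.2003173828125), (91.60325622558594, 61.542728424072266), 24.30611801147461)
```

View pics/w1c.png

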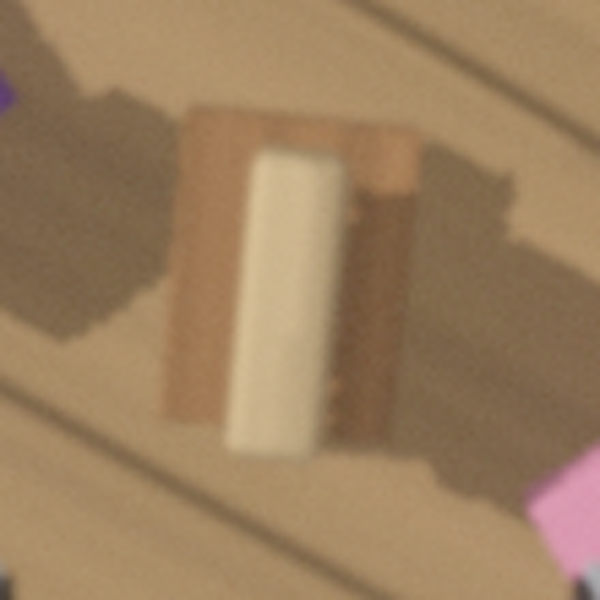

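Confirmed: the brown base with the pale bar is the right one, with a handle footprint of 68×20 mm, yaw 0.43 and centre (0.4768,-0.3172). Now I'll grasp it, lift it and look at the vise.

```bash
python3 - <<'E'
from h import *
a=0.43-np.pi/2
r.move_to([0.4768,-0.3172,0.15],quat(a)); r.move_l([0.4768,-0.3172,0.066],vel=0.1,guard=8)
gripper_to(0.0,25); print("open",telemetry.current_opening())
r.move_l([0.4768,-0.3172,0.2],vel=0.2); print("open",telemetry.current_opening(),telemetry.current_wrist_force())
r.move_to([0.43,-0.02,0.24],quat(-np.pi/2))
im,cal=shot("wrist","w2"); np.save("w2.npy",im); print({k:np.round(v,4).tolist() for k,v in cal.items()})
for t in("bay","vise","knob_grip","mark","needle_tip","stamp"): print(t,mk(t,"wrist"))
print(telemetry.current_t(),telemetry.current_opening())
E
```

```text
open 0.021340469823017967
open 0.021241665412014585 [-0.50383384  0.24690624 -3.81271154]
{'fx': 325.1923, 'fy': 325.1923, 'cx': 273.269, 'cy': 207.3541, 'position': [0.499, -0.0213, 0.4261], 'orientation': [-0.0853, -0.7017, 0.7024, 0.0838]}
bay [([0.4996, -0.02, 0.0103], 0.94)]
vise [([0.4948, 0.0284, -0.0047], 0.89)]
knob_grip [([0.496, 0.1751, 0.1028], 0.7)]
mark []
needle_tip [([0.5158, 0.1026, 0.0498], 0.55)]
stamp [([0.4564, -0.1883, -0.0009], 0.71), ([0.4763, -0.4459, 0.0017], 0.63), ([0.4266, -0.0173, 0.1718], 0.55)]
9.725 0.021467867427004805
```

View pics/w2.png

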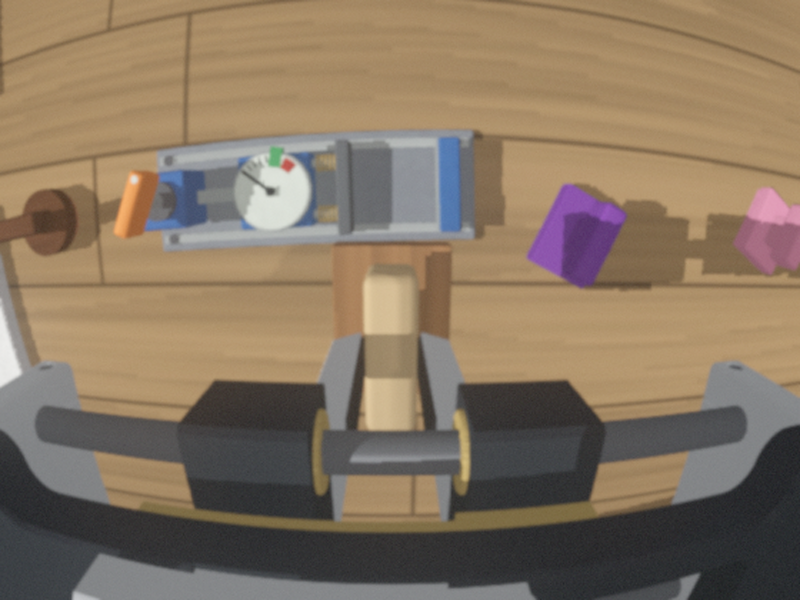

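The picture shows the stamp held and the vise square to the view. The sprung jaw face is near column 351, the back jaw face near 441, the knob at (136,204), and the needle at about (243,172), slack. The green mark is at (275,157). I'll convert these to metres.

```bash
python3 - <<'E'
from h import *
cal=vision.get_calibration("wrist")
f=lambda uv,h:np.round(pix2plane(np.array(uv)*0.7,h,"wrist",cal)[:,:2]*1000,1).tolist()
print("sprung face",f([[350,139],[351,235]],.039)); print("sprung back",f([[336,139],[337,233]],.039))
print("back face",f([[442,139],[440,230]],.039)); print("back far",f([[460,139],[459,230]],.039))
print("bed ends",f([[475,133],[476,238],[158,152],[165,248]],.012))
print("knob bar",f([[135,172],[158,174],[117,234],[137,237]],.114))
print("dial c, tip, mark",f([[270,190],[243,172],[275,157]],.050))
E
```

```text
sprung face [[537.7, 11.2], [457.2, 11.1]]
sprung back [[538.0, 22.8], [459.0, 22.9]]
back face [[537.8, -64.7], [461.3, -63.5]]
back far [[538.2, -79.7], [461.5, -79.7]]
bed ends [[546.9, -97.4], [451.8, -99.5], [540.4, 200.6], [446.5, 197.6]]
knob bar [[517.4, 166.5], [514.1, 146.4], [471.8, 186.4], [468.6, 167.8]]
dial c, tip, mark [[496.9, 76.9], [513.1, 100.0], [524.1, 72.1]]
```

The jaw gap of 75 mm, the 80 mm jaws and the 298 mm bed length all fit. The vise yaw is about 0.02 and the gap middle is near (0.4985,-0.0264). Knob angle is about 0.45. Placing the stamp.

```bash
python3 - <<'E'
from h import *
q=quat(-np.pi/2+0.02)
r.move_to([0.4985,-0.0264,0.16],q); r.move_l([0.4985,-0.0264,0.08],vel=0.1,guard=15)
print("hit",r.move_l([0.4985,-0.0264,0.070],vel=0.02,guard=3),telemetry.current_ee_pos())
gripper_to(0.05); r.hold(0.2); r.move_l([0.4985,-0.0264,0.16],vel=0.2)
r.move_to([0.43,0.04,0.2],quat(-np.pi/2))
im,cal=shot("wrist","w3"); print({k:np.round(v,4).tolist() for k,v in cal.items()})
for t in("stamp","bay","knob_grip","mark","needle_tip"): print(t,mk(t,"wrist"))
print(telemetry.current_t())
E
```

```text
hit True [ 0.49941119 -0.02701418  0.07584697]
{'fx': 325.1923, 'fy': 325.1923, 'cx': 273.269, 'cy': 207.3541, 'position': [0.4981, 0.0397, 0.3858], 'orientation': [0.0854, 0.7021, -0.7019, -0.084]}
stamp [([0.4583, -0.1889, -0.0022], 0.89), ([0.4961, -0.0264, 0.0093], 0.68), ([0.5291, 0.0774, 0.0507], 0.5)]
bay []
knob_grip [([0.4929, 0.1748, 0.0979], 0.79)]
mark [([0.5276, 0.0751, 0.0511], 0.57)]
needle_tip [([0.5157, 0.1041, 0.046], 0.6)]
13.7167
```

View pics/w3.png

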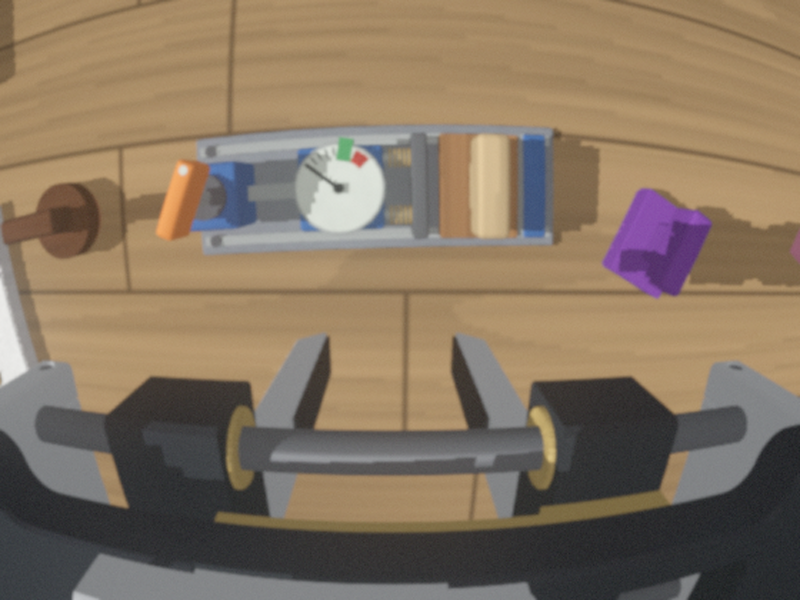

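The stamp stands square between the jaws, handle at (491,186). The needle is slack at (306,164), the mark is at (345,149) and red at (361,158), so the mark is around 1.1 rad. Now a first knob turn of 2.0 rad, which is about where the jaw closes.

```bash
cat >> h.py <<'E'
def turn(bar,d,opening=0.05):
    c=[0.4935,0.174]
    a=bar+np.pi/2
    r.move_to([*c,0.18],quat(a)); print("j6",telemetry.current_joints()[5])
    r.move_l([*c,0.106],vel=0.12,guard=10); gripper_to(0.0,40); print("open",telemetry.current_opening())
    j=np.array(telemetry.current_joints()); j[5]+=d; r.movej(j); print("moment",telemetry.current_torque()[2],"F",telemetry.current_wrist_force())
    gripper_to(opening); print("j6",telemetry.current_joints()[5]); r.move_l([*c,0.18],vel=0.2)
def look(f):
    r.move_to([0.43,0.04,0.2],quat(-np.pi/2)); im,cal=shot("wrist",f)
    for t in("stamp","knob_grip","mark","needle_tip"): print(t,mk(t,"wrist"))
    print("t",telemetry.current_t())
E
python3 - <<'E'
from h import *
print(inverse_kinematics([0.4935,0.174,0.106],quat(-0.43+np.pi/2)))
turn(-0.43,2.0); look("w4")
E
```

```text
[ 2.05956803e-01  2.69757860e-01  1.75968128e+00 -4.44089210e-16
  1.11215351e+00 -9.34839524e-01]
j6 -0.9345543902628661
open 0.0007205387139470427
moment -0.0003868408703709455 F [ 0.55218406 -0.26241778  1.87937133]
j6 1.0651883018930548
stamp [([0.4958, -0.0263, 0.0085], 0.91)]
knob_grip [([0.4926, 0.1772, 0.1031], 0.71)]
mark [([0.5264, 0.0742, 0.0508], 0.48)]
needle_tip [([0.5136, 0.1043, 0.0499], 0.55)]
t 21.5083
```

View pics/w4.png

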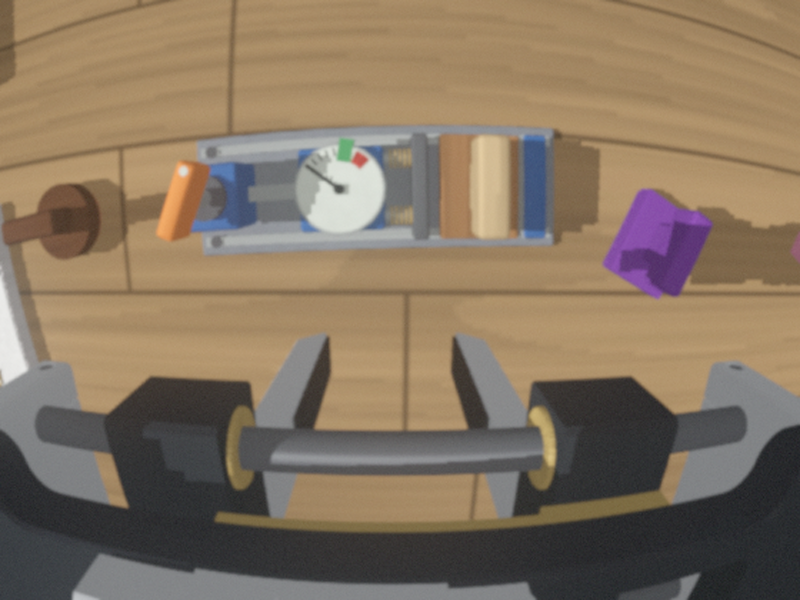

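The fingers closed on nothing and the scene is unchanged: knob still at (183,200), needle slack. The guarded descent must have stopped early. I'll repeat it and read out where it stops.

```bash
python3 - <<'E'
from h import *
c=[0.4935,0.174]; gripper_to(0.06)
r.move_to([*c,0.18],quat(-0.43+np.pi/2)); r.hold(0.2); f0=np.array(telemetry.current_wrist_force())
print(telemetry.current_ee_pos(),yaw(),f0)
print(r.move_l([*c,0.106],vel=0.08,guard=15),telemetry.current_ee_pos(),np.array(telemetry.current_wrist_force())-f0)
shot("wrist","w5"); print(telemetry.current_t(),telemetry.current_opening())
E
```

```text
[0.49350781 0.17383267 0.18004973] 1.1404099414556064 [0.24722786 0.05268372 1.36277473]
False [0.4939993  0.17409958 0.1065174 ] [-0.44224695  0.18792619 -1.9307166 ]
25.325 0.059938094654815643
```

View pics/w5.png

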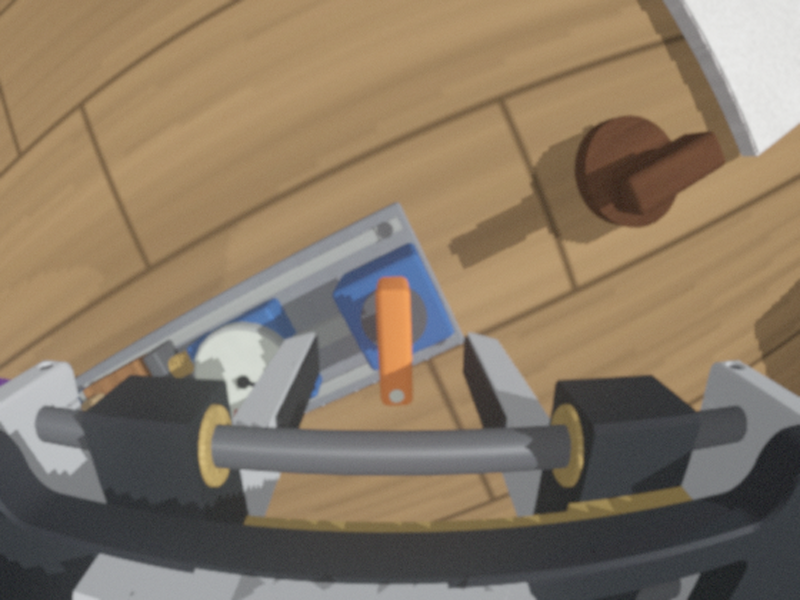

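This time it reached z = 0.106 with the bar square and centred between the fingers, at (395,340). The earlier stop was a false trip of the 10 N guard. Grip and turn.

```bash
sed -i 's/guard=10)/guard=25)/' h.py; python3 - <<'E'
from h import *
gripper_to(0.0,40); print("open",telemetry.current_opening(),telemetry.current_joints()[5])
j=np.array(telemetry.current_joints()); j[5]+=2.0; r.movej(j); print("M",telemetry.current_torque(),telemetry.current_wrist_force())
gripper_to(0.06); print(telemetry.current_joints()[5]); r.move_l([0.4935,0.174,0.18],vel=0.2); look("w6")
E
```

```text
open 0.00034669459797534365 -0.934784084140522
M [-0.24604599  0.24746102  0.05364304] [-0.86398371 -1.09987161  1.78904405]
1.0651936943846976
stamp [([0.5005, -0.0249, 0.0089], 0.95), ([0.4565, -0.1861, -0.0027], 0.67)]
knob_grip [([0.4935, 0.1765, 0.1021], 0.84)]
mark [([0.5263, 0.0758, 0.0528], 0.5)]
needle_tip [([0.5175, 0.1007, 0.0493], 0.48)]
t 30.525
```

View pics/w6.png

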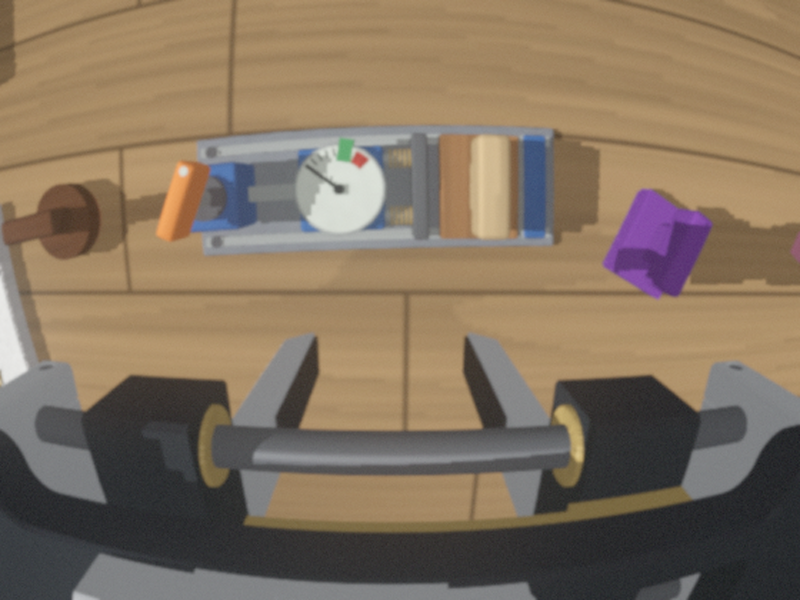

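The fingers closed to 0 again and nothing in the vise moved, so the bar is not where I assumed. I'll triangulate the bar ends and project the TCP into w5.

```bash
python3 - <<'E'
from h import *
from plant import r
import cv2
def mask(f):
    im=cv2.imread(f"pics/{f}.png"); h=cv2.cvtColor(im,cv2.COLOR_BGR2HSV)
    m=((h[...,0]<14)&(h[...,1]>170)&(h[...,2]>120)).astype(np.uint8)
    n,l,s,c=cv2.connectedComponentsWithStats(m); k=1+np.argmax(s[1:,4]); ys,xs=np.nonzero(l==k); return np.c_[xs,ys]
cal0=vision.get_calibration("wrist")   # at look pose (0.43,0.04,0.2,-pi/2)
w,x,y,z=telemetry.current_tool_rot(); Rt=R.from_quat([x,y,z,w]); p=np.array(telemetry.current_ee_pos())
w,x,y,z=cal0["orientation"]; Rc=R.from_quat([x,y,z,w]); off=Rt.inv().apply(np.array(cal0["position"])-p); Rtc=Rt.inv()*Rc
print("cam in tool",off)
w,x,y,z=quat(1.1404); R5=R.from_quat([x,y,z,w]); p5=np.array([0.494,0.1741,0.1065])
qc=(R5*Rtc).as_quat(); cal5=dict(cal0,position=p5+R5.apply(off),orientation=[qc[3],*qc[:3]])
def proj(P,cal):
    w,x,y,z=cal["orientation"]; v=R.from_quat([x,y,z,w]).inv().apply(np.array(P)-cal["position"]); n=np.hypot(v[0],v[1]); t=np.arctan2(n,v[2])
    return (np.array([cal["cx"],cal["cy"]])+cal["fx"]*t*v[:2]/n)/0.7
print("grasp pt in w5",proj(p5-[0,0,.006],cal5),"tips",proj(p5-[0,0,.025],cal5))
for f,cal in(("w5",cal5),("w6",cal0)):
    uv=mask(f); print(f,uv.min(0),uv.max(0),uv.mean(0))
    for h in(.08,.1,.114): print(h,cv2.minAreaRect((pix2plane(uv*0.7,h,"wrist",cal)[:,:2]*1000).astype(np.float32)))
    for P in((0.4935,0.174,0.114),(0.4935,0.174,0.084)): print("pred axis",proj(P,cal))
E
```

```text
cam in tool [ 0.00079021 -0.06866632 -0.18669305]
grasp pt in w5 [388.01591416 344.11826591] tips [388.14633233 330.80308569]Traceback (most recent call last):
  File "<stdin>", line 19, in <module>
  File "<stdin>", line 7, in mask
    return _wrapfunc(a, 'argmax', axis=axis, out=out, **kwds)
    return bound(*args, **kwds)
ValueError: attempt to get argmax of an empty sequence
```

```bash
cat > tri.py <<'E'
from h import *
def mask(f):
    im=cv2.imread(f"pics/{f}.png"); h=cv2.cvtColor(im,cv2.COLOR_BGR2HSV)
    m=((h[...,0]<16)&(h[...,1]>150)&(h[...,2]>130)).astype(np.uint8)
    n,l,s,c=cv2.connectedComponentsWithStats(m); k=1+np.argmax(s[1:,4]); ys,xs=np.nonzero(l==k); return np.c_[xs,ys]
T=np.array([0.00079021,-0.06866632,-0.18669305])
cal0=vision.get_calibration("wrist")
w,x,y,z=telemetry.current_tool_rot(); Rt=R.from_quat([x,y,z,w])
w,x,y,z=cal0["orientation"]; Rtc=Rt.inv()*R.from_quat([x,y,z,w])
def calat(p,a):
    w,x,y,z=quat(a); q=R.from_quat([x,y,z,w]); qc=(q*Rtc).as_quat()
    return dict(cal0,position=np.array(p)+q.apply(T),orientation=[qc[3],*qc[:3]])
cal5=calat([0.494,0.1741,0.1065],1.1404)
for f,cal in(("w5",cal5),("w6",cal0)):
    uv=mask(f); print(f,len(uv),uv.min(0),uv.max(0))
    for h in(.05,.08,.1,.114): print(h,[np.round(v,1) for v in cv2.minAreaRect((pix2plane(uv*0.7,h,"wrist",cal)[:,:2]*1000).astype(np.float32))])
E
python3 tri.py; python3 -c "
import cv2;im=cv2.imread('pics/w5.png');h=cv2.cvtColor(im,cv2.COLOR_BGR2HSV);print(h[340,395],h[300,395],h[380,395])"
```

```text
w5 3326 [378 279] [410 403]
0.05 [array([511.7, 169.4]), array([17. , 73.8]), np.float64(67.6)]
0.08 [array([501.8, 173.6]), array([14.9, 64.7]), np.float64(67.6)]
0.1 [array([495.3, 176.4]), array([13.5, 58.6]), np.float64(67.6)]
0.114 [array([490.7, 178.4]), array([12.5, 54.4]), np.float64(67.6)]
w6 1622 [161 162] [207 239]
0.05 [array([491.1, 198.9]), array([24.1, 63.3]), np.float64(69.5)]
0.08 [array([491.8, 184.8]), array([21.9, 57.7]), np.float64(69.5)]
0.1 [array([492.3, 175.3]), array([20.5, 53.9]), np.float64(69.5)]
0.114 [array([492.6, 168.7]), array([19.5, 51.3]), np.float64(69.5)]
[ 13 157 226] [ 14 155 225] [ 12 158 169]
```

Both views put the knob axis at about (0.4935,0.176), z≈0.10, yaw −0.39, so the pose was right. The closing itself needs diagnosing. I'll approach again, close in steps and log the opening.

```bash
python3 - <<'E'
from h import *
c=[0.4935,0.1755]
r.move_to([*c,0.15],quat(-0.39+np.pi/2)); print(r.move_l([*c,0.104],vel=0.1,guard=25),telemetry.current_ee_pos())
for o,f in((0.03,10),(0.018,10),(0.010,30)):
    gripper_to(o,f); print(o,telemetry.current_opening(),np.round(telemetry.current_wrist_force(),2),np.round(telemetry.current_ee_pos(),4),round(telemetry.current_t(),2))
shot("wrist","w7")
E
```

```text
False [0.49377751 0.17549651 0.10419192]
0.03 0.03000927644300543 [ 0.36 -0.19 -0.34] [0.4935 0.1755 0.104 ] 33.9
0.018 0.017825961281078224 [-0.33 -0.04  0.49] [0.4935 0.1755 0.104 ] 34.33
0.01 0.013086580096345342 [ 0.22  2.53 -0.47] [0.4937 0.176  0.104 ] 34.59
```

View pics/w7.png

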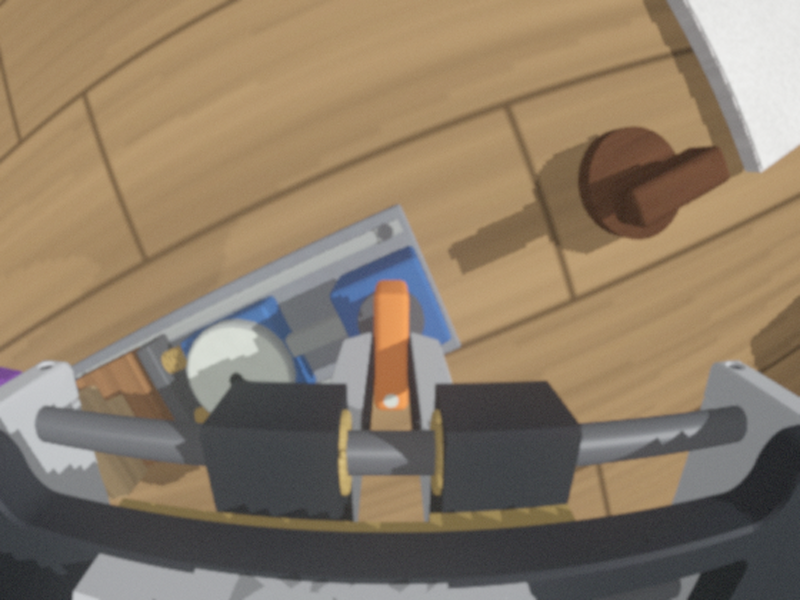

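The bar is gripped: opening 13.1 mm, orange bar held between the fingers at (392,345). I'll turn in stages and watch the opening. I'm also writing a numeric needle reader for the look pose and testing it on the saved pictures.

```bash
cat >> h.py <<'E'
def gauge(im,cal):   # world-plane rectification of the dial at 4 px/mm, about y 40..130 mm
    import itertools
    H,W=400,480; X,Y=np.meshgrid(np.arange(W),np.arange(H))
    # px u -> world -y, v -> world -x ; origin x=0.547,y=0.115
    P=np.stack([0.547-Y/4000,0.115-X/4000,np.full(X.shape,0.050)],-1).reshape(-1,3)
    w,x,y,z=cal["orientation"]; v=R.from_quat([x,y,z,w]).inv().apply(P-np.array(cal["position"])); n=np.hypot(v[:,0],v[:,1]); t=np.arctan2(n,v[:,2])
    uv=(np.array([cal["cx"],cal["cy"]])+cal["fx"]*(t/n)[:,None]*v[:,:2]).astype(np.float32).reshape(H,W,2)
    g=cv2.remap(im,uv[...,0],uv[...,1],cv2.INTER_CUBIC); h=cv2.cvtColor(g,cv2.COLOR_RGB2HSV)
    comp=lambda m:(lambda r:(r[1]==1+np.argmax(r[2][1:,4])))(cv2.connectedComponentsWithStats(m.astype(np.uint8)))
    cen=lambda m:np.array([np.nonzero(m)[1].mean(),np.nonzero(m)[0].mean()])
    white=comp((h[...,1]<60)&(h[...,2]>150)); hull=cv2.convexHull(np.argwhere(white)[:,::-1].astype(np.int32))
    (c,rad)=cv2.minEnclosingCircle(hull); c=np.array(c)
    D=np.hypot(X-c[0],Y-c[1])
    gm=comp((h[...,0]>45)&(h[...,0]<85)&(h[...,1]>90)&(D<150)); rm=comp(((h[...,0]<8)|(h[...,0]>172))&(h[...,1]>110)&(D<150))
    dark=(h[...,2]<110)&(h[...,1]<120)&(D>25)&(D<112)
    dm=comp((h[...,2]<110)&(D<112)&(h[...,1]<120)); dm&=D>25
    ang=lambda p:np.arctan2(p[0]-c[0],-(p[1]-c[1]))  # clockwise from up
    a=[ang(cen(m)) if m.any() else None for m in (dm,gm,rm)]
    return dict(rad_mm=rad/4,centre=(0.547-c[1]/4000,0.115-c[0]/4000),needle=a[0],mark=a[1],red=a[2],diff=a[1]-a[0],ndark=int(dm.sum())),g
E
python3 - <<'E'
from h import *
for o in (0.25,0.75,1.0):
    j=np.array(telemetry.current_joints()); j[5]+=o; r.movej(j); print(j[5],telemetry.current_opening(),np.round(telemetry.current_torque(),2),round(telemetry.current_t(),2))
    if telemetry.current_opening()<0.011: break
E
cat > t3.py <<'E'
from h import *
im=cv2.imread("pics/w3.png")[:,:,::-1]; im=cv2.resize(np.ascontiguousarray(im),(560,420),interpolation=cv2.INTER_AREA)
cal=dict(fx=325.192,fy=325.192,cx=273.269,cy=207.354,position=[0.4981,0.0397,0.3858],orientation=[0.0854,0.7021,-0.7019,-0.084])
d,g=gauge(im,cal); print(d); cv2.imwrite("pics/g3.png",g[:,:,::-1])
E
python3 t3.py
```

```text
-0.7220083433269966 0.013102736486022608 [0.1  0.03 0.06] 34.99
0.0249395695719431 0.013383373033515545 [-0.11  0.18  0.12] 35.73
1.0224074207069171 0.012834128512335813 [0.12 0.46 0.2 ] 36.67
{'rad_mm': 69.81625366210938, 'centre': (np.float64(0.49512500000000004), np.float64(0.059899726867675786)), 'needle': np.float64(-1.488871628998307), 'mark': np.float64(-0.3929233434361125), 'red': np.float64(-0.08888084157536713), 'diff': np.float64(1.0959482855621945), 'ndark': 370}
```

```bash
sed -i 's/white=comp((h\[...,1\]<60)&(h\[...,2\]>150))/white=comp(cv2.morphologyEx(((h[...,1]<45)\&(h[...,2]>185)).astype(np.uint8),cv2.MORPH_OPEN,np.ones((15,15))))/' h.py; python3 t3.py
python3 - <<'E'
from h import *
gripper_to(0.06); r.move_l([0.4935,0.1755,0.18],vel=0.25)
r.move_to([0.43,0.04,0.2],quat(-np.pi/2)); r.hold(0.2); im,cal=shot("wrist","w8")
d,g=gauge(im,cal); print(d); g3=cv2.imread("pics/g3.png")
out=np.zeros((600,800,3),np.uint8); out[:300,:400]=cv2.resize(g3,(400,300)); out[:300,400:]=cv2.resize(g[:,:,::-1],(400,300)); out[300:]=cv2.resize(im[60:210,100:500,::-1],(800,300)); cv2.imwrite("pics/v8.png",out)
print(mk("stamp","wrist"),mk("knob_grip","wrist"),telemetry.current_t())
E
```

```text
Traceback (most recent call last):
  File "t3.py", line 4, in <module>
    d,g=gauge(im,cal); print(d); cv2.imwrite("pics/g3.png",g[:,:,::-1])
        ~~~~~^^^^^^^^
  File "h.py", line 51, in gauge
    return dict(rad_mm=rad/4,centre=(0.547-c[1]/4000,0.115-c[0]/4000),needle=a[0],mark=a[1],red=a[2],diff=a[1]-a[0],ndark=int(dm.sum())),g
                                                                                                          ~~~~^~~~~
TypeError: unsupported operand type(s) for -: 'float' and 'NoneType'
Traceback (most recent call last):
  File "h.py", line 51, in gauge
    return dict(rad_mm=rad/4,centre=(0.547-c[1]/4000,0.115-c[0]/4000),needle=a[0],mark=a[1],red=a[2],diff=a[1]-a[0],ndark=int(dm.sum())),g
                                                                                                          ~~~~^~~~~
TypeError: unsupported operand type(s) for -: 'float' and 'NoneType'
```

```bash
python3 - <<'E'
s=open('h.py').read()
i=s.index("    dark=("); j=s.index("    ang=lambda p")
s=s[:i]+"    V=h[...,2].astype(float); rg=(D>28)&(D<88); dm=rg&(V<np.median(V[rg])*0.6)\n"+s[j:]
s=s.replace("diff=a[1]-a[0]","diff=None if a[0] is None else a[1]-a[0]")
open('h.py','w').write(s)
E
cat > t3.py <<'E'
from h import *
o=[]
for f in("w3","w8"):
    im=cv2.resize(np.ascontiguousarray(cv2.imread(f"pics/{f}.png")[:,:,::-1]),(560,420),interpolation=cv2.INTER_AREA)
    cal=dict(fx=325.192,fy=325.192,cx=273.269,cy=207.354,position=[0.4981,0.0397,0.3858],orientation=[0.0854,0.7021,-0.7019,-0.084])
    d,g=gauge(im,cal); print({k:np.round(v,3) for k,v in d.items()}); o.append(cv2.resize(g,(400,300)))
out=np.vstack([np.hstack(o),cv2.resize(im[60:210,100:500],(800,300))])
cv2.imwrite("pics/v8.png",out[:,:,::-1])
E
python3 t3.py
```

```text
{'rad_mm': np.float64(32.907), 'centre': array([0.496, 0.077]), 'needle': np.float64(-0.921), 'mark': np.float64(0.176), 'red': np.float64(0.633), 'diff': np.float64(1.098), 'ndark': np.int64(455)}
{'rad_mm': np.float64(32.636), 'centre': array([0.496, 0.06 ]), 'needle': np.float64(-0.653), 'mark': np.float64(0.179), 'red': np.float64(0.635), 'diff': np.float64(0.831), 'ndark': np.int64(168)}
```

View pics/v8.png

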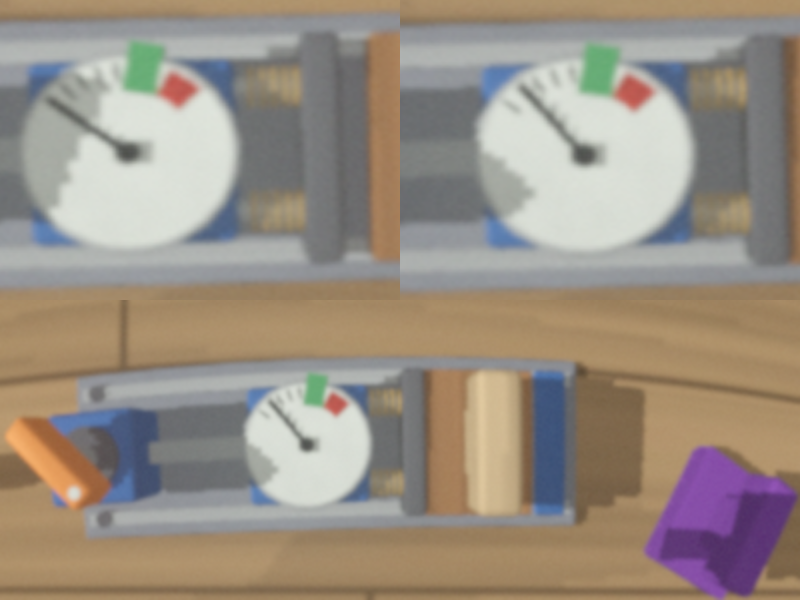

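The view shows the stamp at the back jaw. The dial reads needle 0.27 and mark 1.10, a difference of 0.83 rad, and the carriage has moved 17 mm as expected. Turning a further 0.9 rad and re-reading.

```bash
cat >> h.py <<'E'
def turn2(bar,d):
    c=[0.4935,0.1755]; gripper_to(0.06)
    r.move_to([*c,0.15],quat(bar+np.pi/2)); g=r.move_l([*c,0.104],vel=0.1,guard=25); print("stop",g,telemetry.current_joints()[5])
    gripper_to(0.018,10); gripper_to(0.010,30); o=telemetry.current_opening(); print("open",o)
    if o>0.011:
        n=2
        for _ in range(n):
            j=np.array(telemetry.current_joints()); j[5]+=d/n; r.movej(j)
        r.hold(0.1); print("open",telemetry.current_opening(),"M",np.round(telemetry.current_torque(),2))
    gripper_to(0.06); r.move_l([*c,0.18],vel=0.25)
def look2(f):
    r.move_to([0.43,0.04,0.2],quat(-np.pi/2)); r.hold(0.2); im,cal=shot("wrist",f); d,g=gauge(im,cal)
    print({k:np.round(v,3) for k,v in d.items()},mk("stamp","wrist"),"t",telemetry.current_t())
E
python3 - <<'E'
from h import *
turn2(-2.39,0.9); look2("w9")
E
```

```text
stop False 1.028172977189858
open 0.013303121343269152
open 0.012980122357030817 M [0.36 0.26 0.23]
{'rad_mm': np.float64(32.628), 'centre': array([0.497, 0.054]), 'needle': np.float64(0.034), 'mark': np.float64(0.184), 'red': np.float64(0.632), 'diff': np.float64(0.15), 'ndark': np.int64(178)} [([0.4587, -0.1892, -0.0017], 0.85), ([0.5001, -0.0273, 0.0092], 0.59)] t 44.8417
```

Difference now 0.15 rad, with 0.76 rad gained per rad of knob. One more trim of about 0.19 rad.

```bash
python3 - <<'E'
from h import *
turn2(-3.29,0.19); look2("w10")
im=cv2.imread("pics/w10.png"); cv2.imwrite("pics/v10.png",cv2.resize(im[90:300,150:600],(800,373)))
E
```

```text
stop False 1.9278367718301241
open 0.013389849793648637
open 0.012673088744218713 M [0.18 0.16 0.18]
{'rad_mm': np.float64(32.799), 'centre': array([0.497, 0.053]), 'needle': np.float64(0.177), 'mark': np.float64(0.189), 'red': np.float64(0.642), 'diff': np.float64(0.012), 'ndark': np.int64(342)} [([0.5039, -0.0299, 0.009], 0.88), ([0.4576, -0.1911, 0.0006], 0.68)] t 50.275
```

View pics/v10.png

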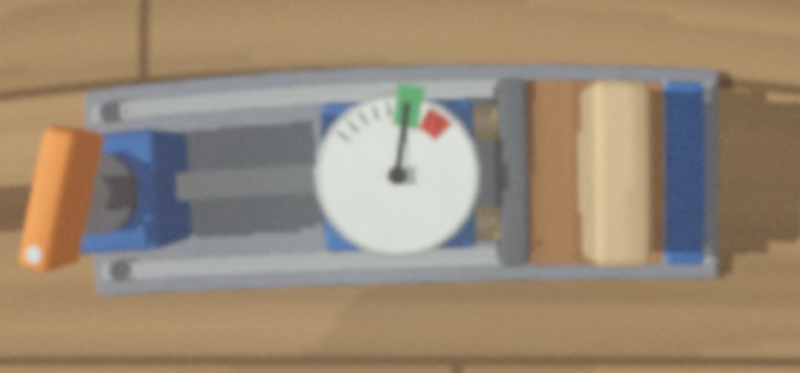

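The picture shows the needle tip in the middle of the green mark at (408,105). The stamp is square and clamped between both jaws, and the robot is clear. Handing in.

```bash
python3 -c "
from h import *
r.sign_off(); print(telemetry.current_t())"
```

```text
the job is handed in; nothing more can be done
the job is handed in; nothing more can be done
```

The brown stamp is clamped square in the vise with the needle on the green mark, and I handed the job in at about 50 s of the 72 s allowed. The sign-off gives no verdict, so success is my own reading of the last checks.

**What I did:** I gripped the stamp by its handle, stood it on the bed between the slack jaws and let go. I then turned the orange knob clockwise in three grasps of 2.0, 0.9 and 0.19 rad, about 3.09 rad in all.

**Last checks:**
- **Needle:** it is 0.012 rad short of the middle of the mark, about 0.4 mm at the tip. In all my readings it stayed below the mark, which is about 1.1 rad, so well clear of the red zone at 1.4.
- **Stamp:** it looks flat and square, pressed against the back jaw, with both jaws on it.
- **Robot:** it stands clear of everything.

**What failed or disagreed:**
- **Two knob grasps at 40 N closed on nothing.** The knob did not move and nothing else was disturbed. I did not find the cause. Stepwise closing at a slightly corrected position worked every time after that.
- **The network's stamp position shifted.** Its x estimate moved 4–8 mm between looks, within a few millimetres of its stated 4 mm error. The pictures show the stamp centred.
- **The bystanders were not measured again at the end.** My moves stayed clear of them, and the round stamp looked unmoved in the wrist pictures taken during the knob work.

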